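Re-hang the lift-off door of the reagent cabinet

ROBOT

A 7-joint arm with a two-finger parallel gripper is mounted at the origin on the work surface; the furniture and walls round the work are solid. World frame = base frame: x ahead of the robot, y to its left, z up, the work surface at z = 0. Lengths are in m, angles in rad, forces in N, time in s.
With the tool pointing down it reaches from about 0.4 to 0.85 m from the base axis. Payload 10.4 kg.
Tool frame: the origin (TCP) lies on the front face of the gripper's body, between the roots of the fingers; the fingertips stand 70 mm ahead of it and the grasp point (between the pads) lies 51 mm ahead of it (grasp_offset is the distance from the TCP to the grasp point, in m); z points along the fingers, y is the direction in which the jaws open and shut (so a half turn about z gives the same grasp; the last joint's range is limited). The gripper opens to 87 mm and grips with 3 to 60 N. Pads are 19 mm wide; open, the fingers measure 117 mm over their backs; the gripper's body (75 mm by 190 mm) begins 51 mm behind the grasp point.
Start: joints at [-1.277, 0.332, -0.065, 1.46, 0.022, 1.35, -0.088], TCP at [0.195, 0.594, 0.292] pointing down, gripper open.
Joint ranges: [-2.6, 2.6], [-0.5, 2.12], [-1.47, 1.34], [0.16, 2.42], [-1.27, 4.41], [0.06, 2.06], [-2.6, 2.6]. Speed limits (rad/s): [2.22, 2.22, 2.79, 2.79, 3.14, 3.14, 3.14].

INTERFACE

Orientations are given as a unit quaternion [x, y, z, w].
In Python, from bench import * gives the robot as it stands. The module is installed in compiled form; this text tells all that it offers.
- The arm moves only by the tool arm_command, never from a script. Its argument "commands" is a list of rows, each a list of 3 entries, a list of its own where there are three numbers: the opening in per cent of the stroke, from 0 (shut) to 100 (fully open), then the shift along the tool's x, y, z in m, then the turn, a rotation vector about the tool's x, y, z in rad. A call has exactly 10 rows; each row is the pose to reach, as a shift and turn from the pose commanded when the call began, along the tool's axes at that moment; what a row does not reach only later rows make up. A row lasts 1/12 s, in which the tool goes at most 41.7 mm and 7.16 degrees, less where a joint would pass 70% of its speed; a pose out of reach is approached as far as the arm can. A call with a gripper value outside its range is refused whole. The fingers move at their own pace and stop on an object; "squeeze" is the grip in N (left out, the last holds). Time passes only in rows, so rows that repeat a pose let the fingers close, or fill a call up. It gives the time, the measured TCP pose, the force and the opening at its end, in the units of the state.
- read_state(): the state, without advancing time (a new reading comes with each control period).
- camera(name): name is "scene" or "side" or "wrist"; returns a dict with "pixels" (420x560x3 uint8, red, green, blue), "fx", "fy", "cx", "cy" (pixels), "dist_coeffs" ([k1, k2, p1, p2, k3] as OpenCV has them; the pictures are not rectified), "rvec" (rotation vector, rad) and "tvec" (3), from world to camera coordinates, as OpenCV has them; the wrist camera has in their place "mount" (4x4, takes a point from camera to tool coordinates, whose origin is the TCP and whose axes are the flange's). Camera axes: x right, y down, z forward; pixel columns grow to the right and rows downward; lengths in m; the calibration is good to about 2 mm. A picture is of the moment at which its call begins: read the wrist's pose just before it. There is no depth.
- close_job(): hands the job in, once; it reports no verdict.
The state is a dict: "time": time; "joint_positions": joint angles; "joint_vel": joint speeds; "joint_torque": joint torques, N m; "ee_pos": TCP position; "eef_rot": TCP orientation; "ft_force": force on the tool from outside, world axes, zero at the start; "torque": the same for the moment, N m; "width": finger opening in m.
Only numpy, scipy, OpenCV 4.12 (cv2) and the standard library are available. Lean on these libraries where they do the work, as an engineer would, in place of code of your own. Each camera call takes 0.05 s, during which the arm holds its last target.

TASK

The little white reagent cabinet has had its lift-off door taken off for cleaning; put it back. Take the blue-framed door out of its grey stand and, with it standing open at roughly a right angle to the cabinet front, lower it so that both hinge sockets drop fully down onto the two upright pintles; then swing it fully shut and let go. Leave the vials in the cabinet, the brown bottle and the timer undisturbed.

Things in the scene. Friction and masses are not known exactly. Their poses are not given: they have to be found in the camera images.
- reagent_cabinet: white open-fronted cabinet, fixed, 110 deep (x) x 150 wide (y) x 112 high. Origin: centre of its underside on the desk; the open front faces its -x. Two brass pintles stand on brackets outside its left (+y) wall, on one vertical axis at x -61.5, y +86. A keeper bar inside the right front edge (underside 77 above the desk) lets the seated door's tongue pass below it, but bars lowering the door when shut
- pintle_lower (a point): foot of the lower brass pintle, on the hinge axis, on top of its 18 mm wide collar, 14 mm above the desk. The pintle stands 22 mm up from here: 9 mm in diameter for 11 mm, then tapering to a 3 mm tip
- pintle_upper (a point): foot of the upper pintle, same shape, on the same vertical axis, 80 mm above pintle_lower. As it stands right above the lower pintle, the door cannot come straight down from high up (its lower socket would land on the upper pintle): bring it in sideways, from the front or left, with the sockets' lower ends just above the 22 mm high pintle tips, then lower it
- door_stop (a point): where door_free_edge comes when the door is hung and shut: 156 mm from the hinge axis, 6.5 before the cabinet front, 84.5 above the desk. Shut, the door's x axis lies along the cabinet's +y; open by a right angle, along the cabinet's +x (free edge towards the robot). Hung, the door's top is 157 above the desk and its lip clears the cabinet's top (112), so it can still be gripped there
- door_centre (a point): centre of the loose door (0.16 kg), an upright leaf 142 long x 10 thick x 145 high, blue frame, clear pane; its top 45 mm is a white pull lip, 10 thick, to be gripped from above. This point is 72.5 below the top edge. x axis: along the leaf from free edge to hinge axis, which is 85 mm from here along +x; y: thickness (inner face is -y); z up. At the start it stands upright in the stand
- door_socket_lower (a point): lower hinge socket of the door: steel tube 19 outside, 11 inside, 22 high, open at both ends, before the leaf's hinge end; this point is on its axis at its lower end, 2 mm above the lower edge of the leaf; fully seated it coincides with pintle_lower
- door_socket_upper (a point): upper hinge socket, same shape, its lower end 80 mm above door_socket_lower; fully seated it coincides with pintle_upper
- door_free_edge (a point): middle of the door's free upright edge, 156 mm from the hinge axis, 72.5 below the top edge. Near it, on the inner face, is a dark tongue 12 x 14 (projecting) x 10, its centre 55 above the lower edge
- door_stand: grey stand, fixed, base 110 (x) x 90 (y) x 12, two cheeks 90 long and 45 high forming a 12.5 wide slot along its x axis that holds the door's lower edge 12 above the desk; lift the door straight up out of it. Origin: centre of its underside; the door's middle stands over it (within 2 mm), axes parallel
- vial_blue_centre (a point): dropper vial with blue cap, 23 x 24 x 64, standing loose in the cabinet; point half-way up
- vial_yellow_centre (a point): dropper vial with yellow cap, 23 x 24 x 64, standing loose in the cabinet; point half-way up
- brown_bottle_centre (a point): brown bottle with dark cap, 52 x 52 x 110, standing loose on the desk; point half-way up
- timer_centre (a point): white bench timer with black knob, 60 x 68 x 62, loose on the desk; point half-way up
Things that resemble listed ones, but are neither listed nor needed, are in the scene too. Leave any yellow look-alike of the part that bears door_centre alone.

How it is judged:
On the way:
1. the door is hung: both sockets fully down on their pintles, while the door stands open by 30 degrees or more (distance between door_socket_lower and pintle_lower below 0.005 m and distance between door_socket_upper and pintle_upper below 0.005 m and distance between door_free_edge and door_stop above 0.08 m), for 0.2 s.
At the end, for the whole second after the job is handed in: Both hinge sockets sit fully down on their pintles (each socket's lower end within 5 mm of the pintle's foot), the door hangs upright and is shut (its free edge within 12 mm of its place at the cabinet front), released and at rest (distance between door_socket_lower and pintle_lower below 0.005 m and distance between door_socket_upper and pintle_upper below 0.005 m and distance between door_free_edge and door_stop below 0.012 m and angle between door_centre's own z axis and vertical below 0.08 rad and linear speed of cabinet_door below 0.02 m/s); the robot touches nothing.
It fails at once if a vial in the cabinet is moved by more than 30 mm or tipped over (distance of any of vial_blue_centre, vial_yellow_centre from where it was at the start of the episode above 0.03 m or angle between any of vial_blue_centre, vial_yellow_centre's own z axis and vertical above 0.6 rad).
It fails at once if the brown bottle or the timer is moved by more than 30 mm or tipped over (distance of any of brown_bottle_centre, timer_centre from where it was at the start of the episode above 0.03 m or angle between any of brown_bottle_centre, timer_centre's own z axis and vertical above 0.6 rad).
It also fails if it takes over 51 s, if anything falls off the work surface, if the arm or the gripper's body presses on something with over 40 N, if the wrist force passes 120 N, or if a joint passes its speed limit or range.

## Working session

There is one attempt and no reset: what is moved stays moved. The work goes in short steps, Python scripts to look and compute and a tool call to move; the robot and the scene stay as the last step left them, time stands still between calls to the robot, and variables do not carry over. Pictures are saved under pics/ and viewed, and the job is handed in when it is done.

Besides the shell and the picture viewer there is one more tool, called after "Call:" as name([rows], argument=value, ...), one row to a line, values as JSON. arm_command: Moves the arm, as the interface text tells. Its arguments: {"type":"object","properties":{"commands":{"type":"array","items":{"type":"array"}},"squeeze":{"type":"number"}},"required":["commands"]}

```bash
mkdir -p pics; python3 - <<'E'
from bench import *
import cv2
s=read_state();print(s)
for n in("scene","side","wrist"):
    c=camera(n);cv2.imwrite(f"pics/{n}0.png",c["pixels"][:,:,::-1])
    print(n,{k:v for k,v in c.items() if k!="pixels"})
E
```

```text
{'time': 0.0, 'joint_positions': array([-1.27663848,  0.33285622, -0.06469262,  1.46096613,  0.0216168 ,
        1.34990969, -0.08851475]), 'joint_vel': array([ 5.13656256e-05,  7.10482317e-04, -5.15101858e-04, -1.35735221e-03,
       -1.76452275e-03,  1.26452267e-03, -1.90772224e-05]), 'joint_torque': array([ 4.94779324e-04, -6.23260474e+01,  2.47160008e-02, -3.89888227e+01,
       -6.14198064e-02,  3.95835133e-02,  1.13644528e-04]), 'ee_pos': array([0.19459624, 0.59361638, 0.29145179]), 'eef_rot': array([ 1.57715872e-01,  9.87484270e-01, -7.18248313e-04, -7.03520774e-05]), 'ft_force': array([-0.50007738, -0.25476302,  0.37643237]), 'torque': array([0.00587375, 0.01217055, 0.02816075]), 'width': 0.08698063150065707}
scene {'fx': 432.009929032506, 'fy': 432.009929032506, 'cx': 282.644374031895, 'cy': 210.73910719904063, 'dist_coeffs': array([-0.07174241,  0.        ,  0.        ,  0.        ,  0.        ]), 'rvec': array([ 0.93821045, -2.16660919,  1.3832068 ]), 'tvec': array([0.29628068, 0.25270072, 1.06952048])}
side {'fx': 378.90413983203683, 'fy': 378.90413983203683, 'cx': 279.5196200663858, 'cy': 206.74089508152267, 'dist_coeffs': array([-0.0582648,  0.       ,  0.       ,  0.       ,  0.       ]), 'rvec': array([ 2.12096837, -0.25846624,  0.13215335]), 'tvec': array([-0.49371561,  0.11883649,  1.32475444])}
wrist {'fx': 367.3563751107794, 'fy': 367.3563751107794, 'cx': 279.1627691849627, 'cy': 206.49463272587906, 'dist_coeffs': array([0.00606817, 0.        , 0.        , 0.        , 0.        ]), 'mount': array([[-4.20890990e-04, -9.56021496e-01, -2.93296303e-01,
         8.00327047e-02],
       [ 9.99999847e-01, -2.97458041e-04, -4.65449589e-04,
         1.46304518e-03],
       [ 3.57736469e-04, -2.93296454e-01,  9.56021476e-01,
        -9.25569718e-02],
       [ 0.00000000e+00,  0.00000000e+00,  0.00000000e+00,
         1.00000000e+00]])}
```

View pics/scene0.png

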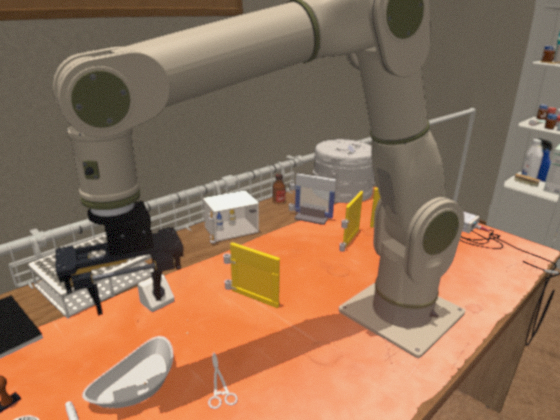

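View pics/side0.png

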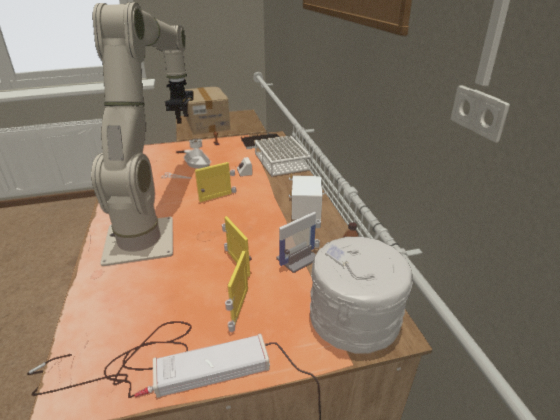

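View pics/wrist0.png

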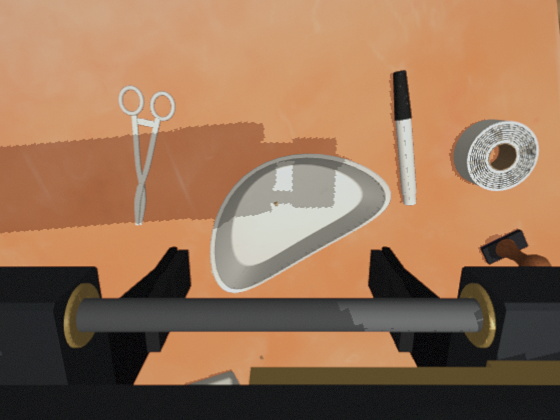

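```bash
cat > h.py <<'E'
import numpy as np, cv2
from scipy.spatial.transform import Rotation as R
def Rt(c,s=None):
    if "rvec" in c: return cv2.Rodrigues(c["rvec"])[0], np.array(c["tvec"]).ravel()
    M=np.array(c["mount"]); T=np.eye(4); T[:3,:3]=R.from_quat(s["eef_rot"]).as_matrix(); T[:3,3]=s["ee_pos"]
    W=np.linalg.inv(T@M); return W[:3,:3],W[:3,3]
def K(c): return np.array([[c["fx"],0,c["cx"]],[0,c["fy"],c["cy"]],[0,0,1.]])
def ray(c,p,s=None):
    r,t=Rt(c,s); u=cv2.undistortPoints(np.array([[p]],float),K(c),c["dist_coeffs"]).ravel()
    d=r.T@np.array([u[0],u[1],1]); return -r.T@t, d/np.linalg.norm(d)
def onz(c,p,z,s=None):
    o,d=ray(c,p,s); return o+d*(z-o[2])/d[2]
def tri(rs):
    A=np.zeros((3,3));b=np.zeros(3)
    for o,d in rs:
        P=np.eye(3)-np.outer(d,d);A+=P;b+=P@o
    x=np.linalg.solve(A,b); return x,[np.linalg.norm((np.eye(3)-np.outer(d,d))@(x-o)) for o,d in rs]
def proj(c,X,s=None):
    r,t=Rt(c,s); return cv2.projectPoints(np.atleast_2d(np.array(X,float)),cv2.Rodrigues(r)[0],t,K(c),c["dist_coeffs"])[0].reshape(-1,2)
def crop(c,x0,y0,w,h,k,fn):
    cv2.imwrite(fn,cv2.resize(c["pixels"][y0:y0+h,x0:x0+w,::-1],None,fx=k,fy=k,interpolation=cv2.INTER_CUBIC))
E
python3 - <<'E'
from bench import *
from h import *
c=camera("scene");crop(c,190,160,160,110,5,"pics/sc1.png")
d=camera("side");crop(d,260,160,110,120,5,"pics/sd1.png")
E
```

```text
(no output)
```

View pics/sc1.png

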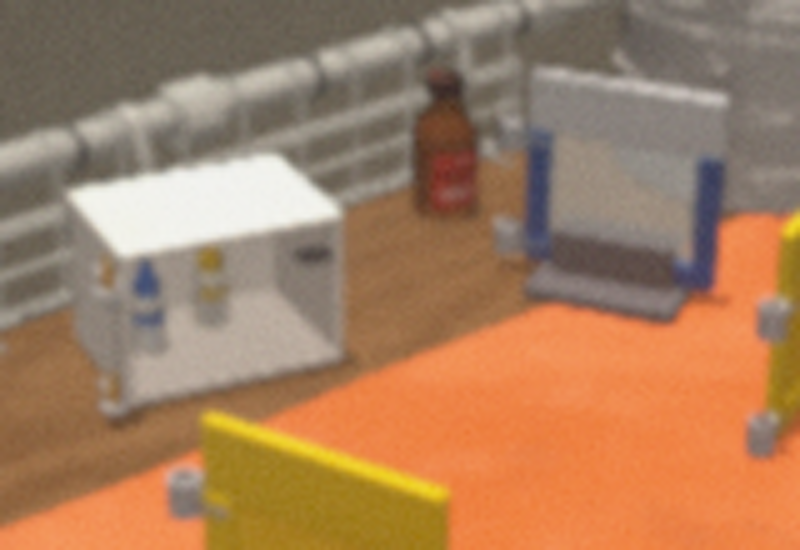

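View pics/sd1.png

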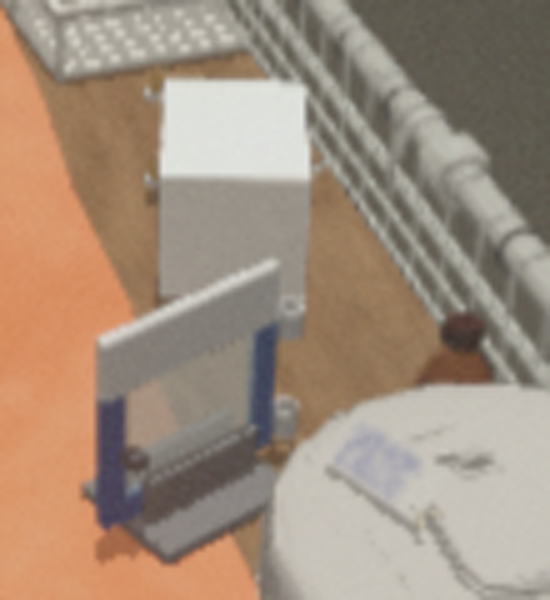

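```bash
python3 - <<'E'
from bench import *
from h import *
np.set_printoptions(precision=4,suppress=True)
c=camera("scene");d=camera("side")
for x in(c,d):
    r,t=Rt(x);print("cam",-r.T@t)
S=lambda x,y:(190+x/5,160+y/5); D=lambda x,y:(260+x/5,160+y/5)
print("lip hinge top",tri([ray(c,S(535,68)),ray(d,D(278,262))]))
print("lip free top",tri([ray(c,S(728,98)),ray(d,D(98,342))]))
for n,p in dict(front_l=(122,255),front_r=(343,212),back_r=(275,155),back_l=(70,195)).items(): print("cab top",n,onz(c,S(*p),.112))
for n,p in dict(a=(160,178),b=(310,178),c=(305,82),d=(163,82)).items(): print("cab side",n,onz(d,D(*p),.112))
print("bottom fr",onz(c,S(345,355),0),"fl",onz(c,S(128,402),0), onz(c,S(115,410),.014))
print("bottle",onz(c,S(445,212),0)); 
E
```

```text
cam [-0.4028  0.8185  0.6807]
cam [ 0.236  -1.145   0.8038]
lip hinge top (array([ 0.5747, -0.206 ,  0.1546]), [np.float64(0.0011844481816961723), np.float64(0.0011844481816959708)])
lip free top (array([ 0.4459, -0.2615,  0.1552]), [np.float64(0.000180882397616582), np.float64(0.00018088239761649246)])
cab top front_l [0.589  0.1364 0.112 ]
cab top front_r [ 0.5481 -0.0065  0.112 ]
cab top back_r [ 0.6492 -0.0335  0.112 ]
cab top back_l [0.6849 0.1085 0.112 ]
cab side a [ 0.5509 -0.0169  0.112 ]
cab side b [ 0.6551 -0.0436  0.112 ]
cab side c [0.6998 0.0975 0.112 ]
cab side d [0.5921 0.1252 0.112 ]
bottom fr [ 0.5596 -0.0178 -0.    ] fl [0.6036 0.1277 0.    ] [0.58   0.1539 0.014 ]
bottle [ 0.6838 -0.2276  0.    ]
```

```bash
cat >> h.py <<'E'
def shift(s,target,yaw):
    """tool-frame shift & tool z turn to bring TCP to target with tool x at world yaw"""
    M=R.from_quat(s["eef_rot"]).as_matrix(); T=np.column_stack([[np.cos(yaw),np.sin(yaw),0],[np.sin(yaw),-np.cos(yaw),0],[0,0,-1]])
    return M.T@(np.array(target)-s["ee_pos"]), R.from_matrix(M.T@T).as_rotvec()
E
python3 - <<'E'
from bench import *
from h import *
c=camera("scene")
for n,p in dict(timer=(160,303),yel1a=(230,290),yel1b=(280,302),yel2a=(343,245),yel2b=(362,225)).items(): print(n,onz(c,p,0))
s=read_state(); print(shift(s,(.34,.34,.34),2.825-1.21))
E
```

```text
timer [0.43454203 0.42335584 0.        ]
yel1a [0.36081398 0.25741294 0.        ]
yel1b [0.23459867 0.19485739 0.        ]
yel2a [ 0.31142029 -0.15430288  0.        ]
yel2b [ 0.3550691 -0.3131405  0.       ]
(array([-0.2171707 , -0.19598055, -0.04782078]), array([-9.51044720e-05,  8.08016566e-05,  1.20975963e+00]))
```

Call:
arm_command([
  [100,[-0.022,-0.02,-0.005],[0,0,0.12]],
  [100,[-0.044,-0.04,-0.01],[0,0,0.24]],
  [100,[-0.066,-0.06,-0.015],[0,0,0.36]],
  [100,[-0.088,-0.08,-0.02],[0,0,0.48]],
  [100,[-0.11,-0.1,-0.025],[0,0,0.6]],
  [100,[-0.132,-0.12,-0.03],[0,0,0.72]],
  [100,[-0.154,-0.14,-0.035],[0,0,0.84]],
  [100,[-0.176,-0.16,-0.04],[0,0,0.96]],
  [100,[-0.198,-0.18,-0.045],[0,0,1.08]],
  [100,[-0.22,-0.2,-0.05],[0,0,1.2]],
])

```text
time: 1.23
ee_pos: [0.3419, 0.3339, 0.3427]
eef_rot: [0.69, 0.724, 0.0, -0.0]
ft_force: [0.3, -0.4, 1.0]
width: 0.0867
```

```bash
python3 - <<'E'
from bench import *
from h import *
s=read_state(); print(shift(s,(.48,.08,.36),.407))
E
```

```text
(array([-0.26026723,  0.12568031, -0.01746277]), array([-1.78417733e-04, -6.24245512e-04,  1.21192098e+00]))
```

Call:
arm_command([
  [100,[-0.026,0.0125,-0.002],[0,0,0.12]],
  [100,[-0.052,0.025,-0.004],[0,0,0.24]],
  [100,[-0.078,0.0375,-0.006],[0,0,0.36]],
  [100,[-0.104,0.05,-0.008],[0,0,0.48]],
  [100,[-0.13,0.0625,-0.01],[0,0,0.6]],
  [100,[-0.156,0.075,-0.012],[0,0,0.72]],
  [100,[-0.182,0.0875,-0.014],[0,0,0.84]],
  [100,[-0.208,0.1,-0.016],[0,0,0.96]],
  [100,[-0.234,0.1125,-0.017],[0,0,1.08]],
  [100,[-0.26,0.125,-0.018],[0,0,1.2]],
])

```text
time: 2.07
ee_pos: [0.4808, 0.081, 0.3606]
eef_rot: [0.978, 0.208, 0.0, -0.0]
ft_force: [0.6, 0.0, 0.5]
width: 0.0867
```

```bash
python3 - <<'E'
from bench import *
from h import *
s=read_state(); print(s["joint_positions"],s["joint_vel"])
w=camera("wrist"); cv2.imwrite("pics/w1.png",w["pixels"][:,:,::-1])
import pickle; pickle.dump((s,w),open("w1.pkl","wb"))
c=camera("scene"); cv2.imwrite("pics/s2.png",c["pixels"][:,:,::-1])
E
```

```text
[-0.74613156 -0.02769043  0.48068269  1.72538567  0.01252696  1.439974
 -1.41913235] [ 0.38220259  0.25104434  0.40215857 -0.2397242  -0.1007458   0.0084816
 -0.63375984]
```

View pics/w1.png

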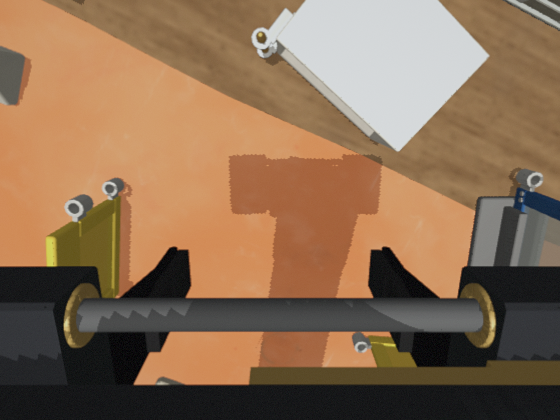

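Call:
arm_command([
  [100,[0.03,0,0],[0,0,0]],
  [100,[0.06,0,0],[0,0,0]],
  [100,[0.09,0,0],[0,0,0]],
  [100,[0.1,0,0],[0,0,0]],
  [100,[0.1,0,0],[0,0,0]],
  [100,[0.1,0,0],[0,0,0]],
  [100,[0.1,0,0],[0,0,0]],
  [100,[0.1,0,0],[0,0,0]],
  [100,[0.1,0,0],[0,0,0]],
  [100,[0.1,0,0],[0,0,0]],
])

```text
time: 3.0
ee_pos: [0.571, 0.1234, 0.3607]
eef_rot: [0.978, 0.211, 0.0, -0.0]
ft_force: [0.5, -0.2, 0.7]
width: 0.0873
```

```bash
python3 - <<'E'
from bench import *
from h import *
s=read_state(); print(s["joint_positions"],s["joint_vel"],s["ee_pos"],s["eef_rot"])
w=camera("wrist"); cv2.imwrite("pics/w2.png",w["pixels"][:,:,::-1])
import pickle; pickle.dump((s,w),open("w2.pkl","wb"))
crop(w,180,60,320,220,2.5,"pics/w2c.png")
E
```

```text
[-0.71575072  0.2221104   0.51138859  1.49032529 -0.10946724  1.45678714
 -1.34854056] [-0.00130882  0.00652571 -0.00131942 -0.00537786 -0.00326505 -0.00097231
 -0.00082537] [0.57099301 0.12341904 0.36072408] [ 9.77534287e-01  2.10775851e-01  3.49571737e-04 -3.69426092e-04]
```

View pics/w2.png

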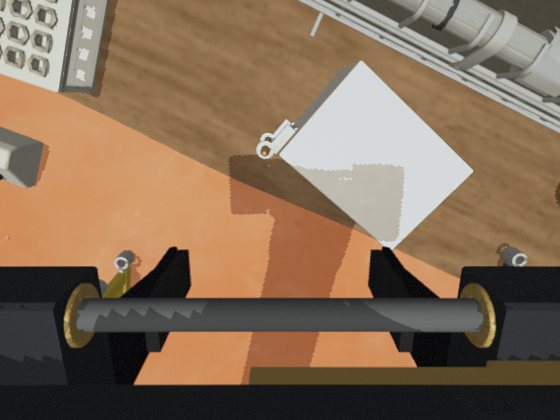

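View pics/w2c.png

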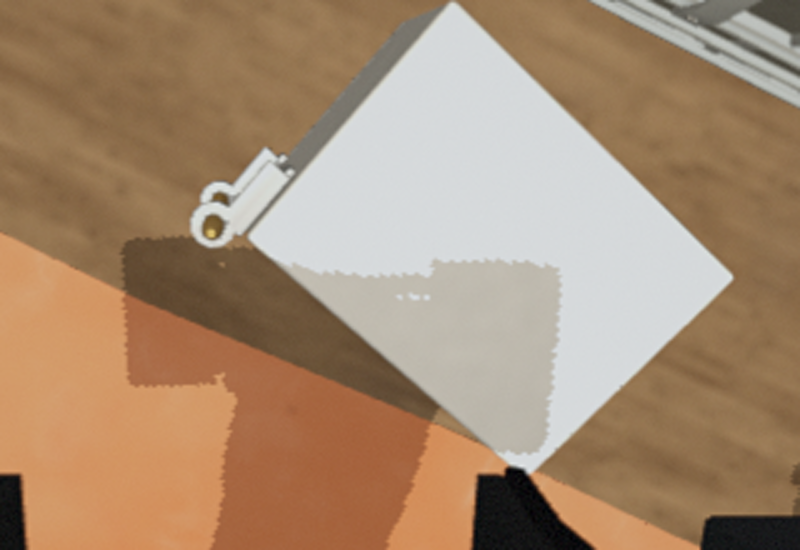

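```bash
python3 - <<'E'
from h import *
import pickle
np.set_printoptions(precision=4,suppress=True)
s,w=pickle.load(open("w2.pkl","rb"))
P={k:(180+x/2.5,60+y/2.5) for k,(x,y) in dict(fl=(248,235),bl=(455,2),br=(732,277),fr=(530,470)).items()}
q={k:onz(w,p,.112,s)[:2] for k,p in P.items()}
print(q)
ly=q["fl"]-q["fr"];by=q["bl"]-q["br"];lx=q["bl"]-q["fl"];rx=q["br"]-q["fr"]
for v in(ly,by):print(np.linalg.norm(v),np.arctan2(v[1],v[0])-np.pi/2)
for v in(lx,rx):print(np.linalg.norm(v),np.arctan2(v[1],v[0]))
yaw=(np.arctan2(by[1],by[0])-np.pi/2+np.arctan2(lx[1],lx[0]))/2
C=(q["bl"]+q["br"]+q["fl"]+q["fr"])/4
ex=np.array([np.cos(yaw),np.sin(yaw)]);ey=np.array([-ex[1],ex[0]])
print("yaw",yaw,"C",C,"hinge by box",C-.0615*ex+.086*ey, "by bl",q["bl"]-(.0615+.055)*ex+.011*ey,"by fl",q["fl"]-.0065*ex+.011*ey)
print("collar",onz(w,(180+213/2.5,60+223/2.5),.094,s),"tip",onz(w,(180+212/2.5,60+231/2.5),.116,s),"lowcollar",onz(w,(180+219/2.5,60+201/2.5),.014,s))
H=C-.0615*ex+.086*ey
for z in(.014,.036,.094,.116): print(z,(proj(w,[*H,z],s)[0]-[180,60])*2.5)
E
```

```text
{'fl': array([0.5972, 0.1359]), 'bl': array([0.7003, 0.1038]), 'br': array([ 0.6578, -0.0369]), 'fr': array([ 0.5576, -0.0065])}
0.14774994055927168 -0.27144020624126775
0.14698349431661142 -0.29381926679025705
0.10799197220999918 -0.3015019729074938
0.1046826042575004 -0.2947765690024581
yaw -0.29766061984887543 C [0.6282 0.0491] hinge by box [0.5946 0.1493] by bl [0.5922 0.1485] by fl [0.5942 0.1483]
collar [0.5933 0.1491 0.094 ] tip [0.5937 0.1488 0.116 ] lowcollar [0.5924 0.1488 0.014 ]
0.014 [219.7786 196.1854]
0.036 [218.3598 201.7697]
0.094 [213.8206 219.6356]
0.116 [211.7081 227.9497]
```

```bash
python3 - <<'E'
from bench import *
from h import *
s=read_state(); print(shift(s,(.49,-.242,.36),.407))
E
```

```text
(array([-0.22450602,  0.29958753,  0.00034031]), array([-0.00049395, -0.00067979,  0.01780313]))
```

Call:
arm_command([
  [100,[-0.0225,0.03,0],[0,0,0]],
  [100,[-0.045,0.06,0],[0,0,0]],
  [100,[-0.0675,0.09,0],[0,0,0]],
  [100,[-0.09,0.12,0],[0,0,0]],
  [100,[-0.1125,0.15,0],[0,0,0]],
  [100,[-0.135,0.18,0],[0,0,0]],
  [100,[-0.1575,0.21,0],[0,0,0]],
  [100,[-0.18,0.24,0],[0,0,0]],
  [100,[-0.2025,0.27,0],[0,0,0.01]],
  [100,[-0.225,0.3,0],[0,0,0.018]],
])

```text
time: 3.88
ee_pos: [0.4891, -0.2441, 0.3606]
eef_rot: [0.979, 0.202, 0.001, -0.0]
ft_force: [0.8, 0.7, 0.1]
width: 0.087
```

```bash
python3 - <<'E'
from bench import *
import time
from h import *
camera("scene");camera("scene");camera("scene")
s=read_state(); print(s["joint_positions"],s["joint_vel"],s["ee_pos"],s["eef_rot"])
w=camera("wrist"); cv2.imwrite("pics/w3.png",w["pixels"][:,:,::-1])
import pickle; pickle.dump((s,w),open("w3.pkl","wb"))
E
```

```text
[-0.31569729  0.14209612  0.78535794  1.597253   -0.10082965  1.44347772
 -0.69275851] [-0.04708689 -0.00147263 -0.06549965  0.0037073  -0.01207168  0.00117643
 -0.03281653] [ 0.48839592 -0.24572409  0.36056417] [9.80000422e-01 1.98995063e-01 1.77864130e-04 3.25361084e-04]
```

View pics/w3.png

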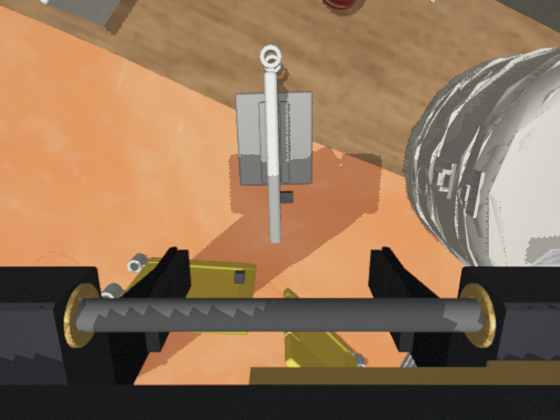

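```bash
python3 - <<'E'
from bench import *
from h import *
import pickle
s,w=pickle.load(open("w3.pkl","rb"))
crop(w,220,30,120,230,2.6,"pics/w3c.png")
d=camera("side");crop(d,290,200,150,150,4,"pics/sd3.png")
E
```

```text
(no output)
```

View pics/w3c.png

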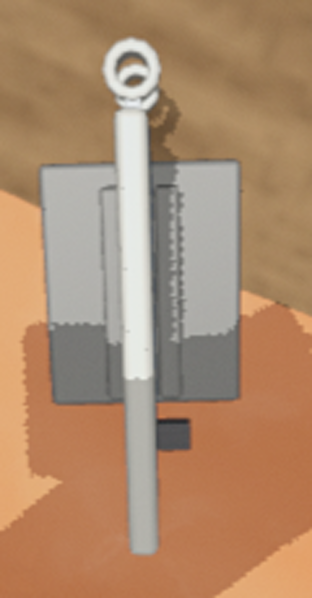

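View pics/sd3.png

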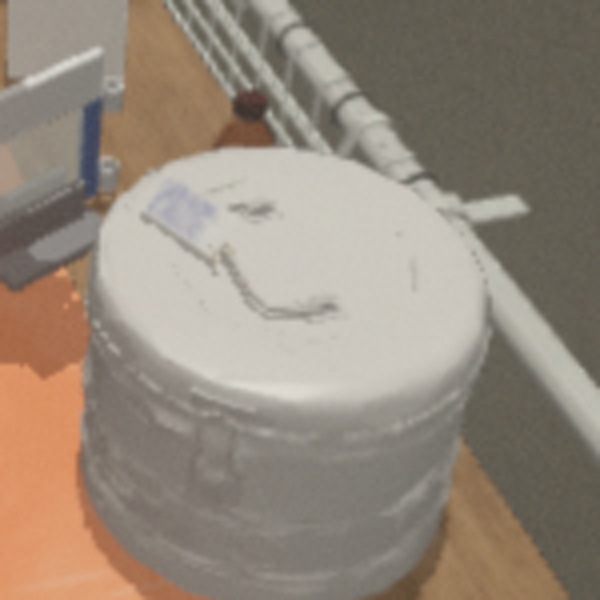

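```bash
python3 - <<'E'
from bench import *
from h import *
import pickle
np.set_printoptions(precision=4,suppress=True)
s,w=pickle.load(open("w3.pkl","rb")); d=camera("side"); c=camera("scene")
f=onz(w,(275.4,242.7),.157,s)[:2];h=onz(w,(270.8,73.5),.157,s)[:2];u=onz(w,(270.4,56.2),.116,s)[:2]
# door thickness midpoint on line; refine
v=h-f;print("free",f,"hinge end",h,"len",np.linalg.norm(v),"yaw",np.arctan2(v[1],v[0]),"socket",u,"dist sock-free",np.linalg.norm(u-f))
st=[onz(w,(220+x/2.6,30+y/2.6),.012,s)[:2] for x,y in((40,165),(240,160),(240,398),(55,402))]
print("stand",st,np.mean(st,0))
D=lambda x,y:(290+x/4,200+y/4)
for z in(.12,.15,.18,.21,.25):
    L=[onz(w,(405,165),z,s)[:2],onz(w,(452,75),z,s)[:2]];print(z,L[0],L[1],"side L",onz(d,D(88,300),z)[:2],"R",onz(d,D(490,300),z)[:2],"back",onz(d,D(270,150),z)[:2])
print("bottom near",onz(d,D(270,605),0),"L",onz(d,D(80,480),0))
e=v/np.linalg.norm(v);n=np.array([-e[1],e[0]]);m=(f+h)/2
print("center",m,"body right end",m-n*.1)
E
```

```text
free [ 0.4489 -0.2585] hinge end [ 0.5751 -0.2017] len 0.13838653923775257 yaw 0.4224511100163538 socket [ 0.5894 -0.1945] dist sock-free 0.15435265782109617
stand [array([ 0.5451, -0.167 ]), array([ 0.5814, -0.2474]), array([ 0.4835, -0.292 ]), array([ 0.4475, -0.212 ])] [ 0.5144 -0.2296]
0.12 [ 0.5516 -0.3438] [ 0.6356 -0.3433] side L [ 0.4903 -0.4393] R [ 0.7473 -0.5059] back [ 0.6725 -0.3166]
0.15 [ 0.5527 -0.3321] [ 0.6291 -0.3316] side L [ 0.4791 -0.4702] R [ 0.7249 -0.5339] back [ 0.6534 -0.3529]
0.18 [ 0.5537 -0.3203] [ 0.6226 -0.3198] side L [ 0.468  -0.5012] R [ 0.7025 -0.5619] back [ 0.6342 -0.3892]
0.21 [ 0.5548 -0.3085] [ 0.6161 -0.3081] side L [ 0.4568 -0.5322] R [ 0.68 -0.59] back [ 0.6151 -0.4256]
0.25 [ 0.5563 -0.2928] [ 0.6075 -0.2925] side L [ 0.4419 -0.5734] R [ 0.6501 -0.6274] back [ 0.5896 -0.474 ]
bottom near [ 0.5599 -0.6093  0.    ] L [ 0.4753 -0.4843  0.    ]
center [ 0.512  -0.2301] body right end [ 0.553  -0.3213]
```

```bash
python3 - <<'E'
from bench import *
from h import *
s=read_state(); print(s["ee_pos"],shift(s,(.512,-.2300,.191),.4225))
E
```

```text
[ 0.49057065 -0.24098271  0.36009218] (array([ 0.02398664, -0.00144943,  0.16909921]), array([-0.00059814, -0.00025933, -0.01334618]))
```

Call:
arm_command([
  [100,[0.012,-0.001,0.015],[0,0,-0.007]],
  [100,[0.024,-0.0015,0.035],[0,0,-0.0135]],
  [100,[0.024,-0.0015,0.06],[0,0,-0.0135]],
  [100,[0.024,-0.0015,0.085],[0,0,-0.0135]],
  [100,[0.024,-0.0015,0.11],[0,0,-0.0135]],
  [100,[0.024,-0.0015,0.135],[0,0,-0.0135]],
  [100,[0.024,-0.0015,0.155],[0,0,-0.0135]],
  [100,[0.024,-0.0015,0.169],[0,0,-0.0135]],
  [100,[0.024,-0.0015,0.169],[0,0,-0.0135]],
  [100,[0.024,-0.0015,0.169],[0,0,-0.0135]],
])

```text
time: 5.07
ee_pos: [0.5117, -0.2304, 0.191]
eef_rot: [0.978, 0.209, -0.001, -0.0]
ft_force: [0.0, 0.4, 0.5]
width: 0.0873
```

```bash
python3 - <<'E'
from bench import *
from h import *
s=read_state(); print(s["ee_pos"],shift(s,(.512,-.2300,.191),.4225),s["ft_force"])
w=camera("wrist"); cv2.imwrite("pics/w4.png",w["pixels"][:,:,::-1])
E
```

```text
[ 0.51168653 -0.23040053  0.19104065] (array([ 4.50069078e-04, -2.36945536e-04,  4.04509600e-05]), array([-0.00087076,  0.00090291, -0.00045322])) [0.02420261 0.42380013 0.46342171]
```

View pics/w4.png

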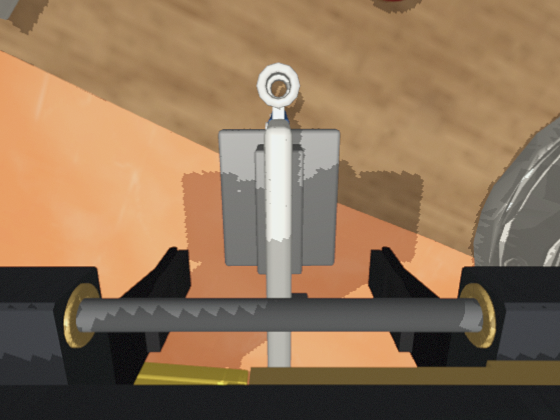

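Call:
arm_command([
  [0,[0,0,0],[0,0,0]],
  [0,[0,0,0],[0,0,0]],
  [0,[0,0,0],[0,0,0]],
  [0,[0,0,0],[0,0,0]],
  [0,[0,0,0],[0,0,0]],
  [0,[0,0,0],[0,0,0]],
  [0,[0,0,0],[0,0,0]],
  [0,[0,0,0],[0,0,0]],
  [0,[0,0,0],[0,0,0]],
  [0,[0,0,0],[0,0,0]],
], squeeze=35)

```text
time: 5.95
ee_pos: [0.5115, -0.2315, 0.1912]
eef_rot: [0.978, 0.209, -0.0, -0.0]
ft_force: [0.1, 0.6, -0.1]
width: 0.0282
```

Call:
arm_command([
  [0,[0,0,0],[0,0,0]],
  [0,[0,0,0],[0,0,0]],
  [0,[0,0,0],[0,0,0]],
  [0,[0,0,0],[0,0,0]],
  [0,[0,0,0],[0,0,0]],
  [0,[0,0,0],[0,0,0]],
  [0,[0,0,-0.005],[0,0,0]],
  [0,[0,0,-0.015],[0,0,0]],
  [0,[0,0,-0.025],[0,0,0]],
  [0,[0,0,-0.035],[0,0,0]],
])

```text
time: 6.78
ee_pos: [0.5116, -0.2317, 0.2276]
eef_rot: [0.978, 0.209, 0.0, 0.0]
ft_force: [0.4, -0.5, -2.1]
width: 0.0097
```

```bash
python3 - <<'E'
from bench import *
from h import *
s=read_state(); print(s["ee_pos"],s["joint_positions"],shift(s,(.474,.185,.36),-.293))
E
```

```text
[ 0.51160001 -0.23170814  0.22762758] [-0.28727071  0.28421469  0.74774343  1.75113003 -0.20727951  1.18641035
 -0.63200421] (array([ 0.13569673, -0.39575498, -0.13246238]), array([ 2.03692617e-04, -6.07910465e-04,  7.13119103e-01]))
```

Call:
arm_command([
  [0,[0,0,-0.03],[0,0,0]],
  [0,[0,0,-0.06],[0,0,0]],
  [0,[0.005,-0.016,-0.09],[0,0,0.03]],
  [0,[0.015,-0.044,-0.115],[0,0,0.09]],
  [0,[0.026,-0.076,-0.132],[0,0,0.15]],
  [0,[0.037,-0.108,-0.132],[0,0,0.21]],
  [0,[0.048,-0.14,-0.132],[0,0,0.27]],
  [0,[0.059,-0.172,-0.132],[0,0,0.33]],
  [0,[0.07,-0.204,-0.132],[0,0,0.39]],
  [0,[0.081,-0.236,-0.132],[0,0,0.45]],
])

```text
time: 7.62
ee_pos: [0.4887, 0.0182, 0.3596]
eef_rot: [1.0, -0.017, 0.001, -0.0]
ft_force: [0.2, -0.8, -1.1]
width: 0.0096
```

```bash
python3 - <<'E'
from bench import *
from h import *
s=read_state(); print(s["ee_pos"],s["joint_positions"],shift(s,(.474,.185,.36),-.293))
E
```

```text
[0.48865398 0.01821119 0.359621  ] [-0.68875193 -0.02915034  0.55319454  1.72751962  0.01476618  1.43698888
 -1.74166656] (array([-0.02017862, -0.16621117, -0.00024995]), array([-0.00121354, -0.00162289,  0.25981859]))
```

Call:
arm_command([
  [0,[-0.0035,-0.028,0],[0,0,0.045]],
  [0,[-0.007,-0.056,0],[0,0,0.09]],
  [0,[-0.01,-0.084,0],[0,0,0.135]],
  [0,[-0.014,-0.112,0],[0,0,0.18]],
  [0,[-0.018,-0.14,0],[0,0,0.22]],
  [0,[-0.02,-0.16,0],[0,0,0.25]],
  [0,[-0.02,-0.164,0],[0,0,0.26]],
  [0,[-0.02,-0.164,0],[0,0,0.26]],
  [0,[-0.02,-0.164,0],[0,0,0.26]],
  [0,[-0.02,-0.164,0],[0,0,0.26]],
])

```text
time: 8.45
ee_pos: [0.4744, 0.1799, 0.3588]
eef_rot: [0.989, -0.145, 0.0, -0.0]
ft_force: [0.2, -1.3, -1.4]
width: 0.0097
```

```bash
python3 - <<'E'
from bench import *
from h import *
s=read_state(); print(s["ee_pos"],s["joint_positions"],shift(s,(.474,.185,.36),-.293))
w=camera("wrist"); cv2.imwrite("pics/w5.png",w["pixels"][:,:,::-1])
import pickle; pickle.dump((s,w),open("w5.pkl","wb"))
crop(w,190,50,190,210,3,"pics/w5c.png")
E
```

```text
[0.47441814 0.17994534 0.35876444] [-0.8388037   0.0281987   0.39786058  1.67976847 -0.01085513  1.4352376
 -2.30171836] (array([-0.00185151, -0.00472197, -0.0012353 ]), array([-0.00027436, -0.0005567 ,  0.00170251]))
```

View pics/w5.png

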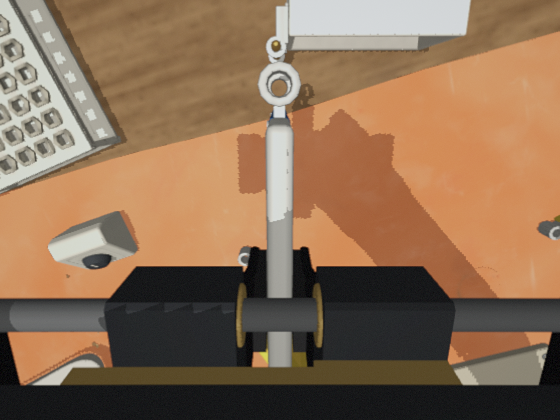

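View pics/w5c.png

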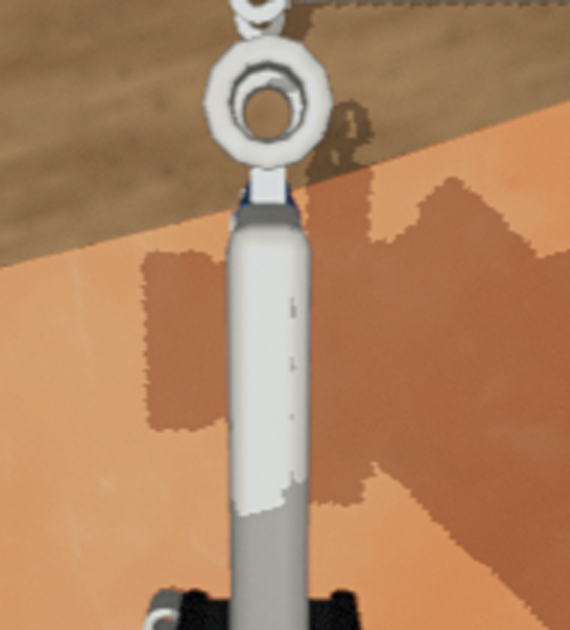

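```bash
python3 - <<'E'
from h import *
import pickle
np.set_printoptions(precision=4,suppress=True)
s,w=pickle.load(open("w5.pkl","rb"))
crop(w,240,0,240,140,3.3,"pics/w5d.png")
g=w["pixels"].astype(int)
Mt=R.from_quat(s["eef_rot"]).as_matrix()
u=onz(w,(279.3,84.0),s["ee_pos"][2]-.075,s); print("socket",u,"tool",Mt.T@(u-s["ee_pos"]))
# lower ring bottom hole (inner dark-end) center crop (268,110)
l=onz(w,(190+268/3,50+112/3),s["ee_pos"][2]-.177,s); print("lower bottom hole",l,"tool",Mt.T@(l-s["ee_pos"]))
E
```

```text
socket [0.5567 0.1567 0.2838] tool [ 0.0855 -0.0013  0.075 ]
lower bottom hole [0.5571 0.1565 0.1818] tool [ 0.0859 -0.0012  0.177 ]
```

View pics/w5d.png

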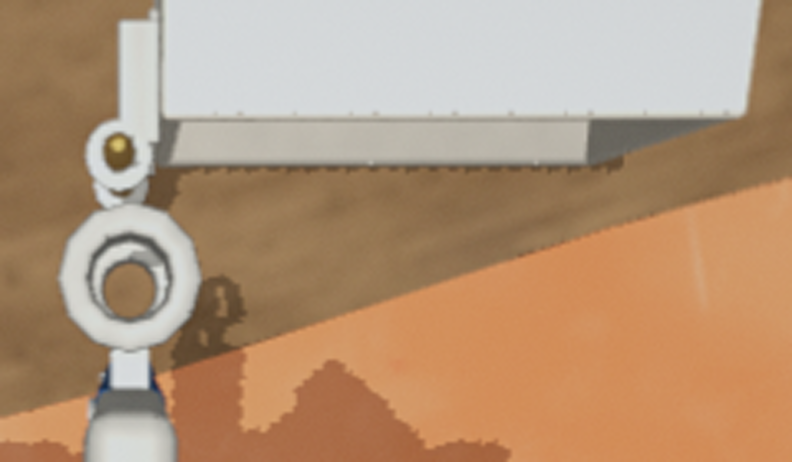

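```bash
python3 - <<'E'
from h import *
import pickle
np.set_printoptions(precision=4,suppress=True)
s,w=pickle.load(open("w5.pkl","rb"))
F=lambda x,y:(240+x/3.3,y/3.3)
print("collar",onz(w,F(120,155),.094,s),"tip",onz(w,F(118.5,144),.116,s))
a=onz(w,F(163,118),.112,s);b=onz(w,F(745,116),.112,s);v=a-b
a2=onz(w,F(165,164),.0,s);b2=onz(w,F(585,163),.0,s);v2=a2-b2
yaw=np.arctan2(v[1],v[0])-np.pi/2
print(a,b,np.linalg.norm(v),"yaw",yaw,"bottom yaw",np.arctan2(v2[1],v2[0])-np.pi/2)
ex=np.array([np.cos(yaw),np.sin(yaw)]);ey=np.array([-ex[1],ex[0]])
print("hinge from corner",a[:2]-.0065*ex+.011*ey)
E
```

```text
collar [0.5924 0.1486 0.094 ] tip [0.5925 0.1488 0.116 ]
[0.5955 0.136  0.112 ] [ 0.553  -0.0065  0.112 ] 0.14875095470835423 yaw -0.2899337316049715 bottom yaw -0.29047222171318854
hinge from corner [0.5925 0.1484]
```

```bash
python3 - <<'E'
from h import *
import pickle
np.set_printoptions(precision=4,suppress=True)
s,w=pickle.load(open("w1.pkl","rb"))
for n,p,z in(("topA",(52,240),.145),("topB",(118,202),.145),("topA",(52,240),.1),("topB",(118,202),.1),("s1",(78,207),.12),("s2",(112,188),.03)): print(n,z,onz(w,p,z,s))
s,w=pickle.load(open("w5.pkl","rb"))
print("sock w5",[onz(w,(245,258),z,s)[:2] for z in(.02,.06,.1,.13)])
print("yellow w5",[onz(w,(280,352),z,s)[:2] for z in(0.0,.06,.1,.14)])
print(onz(w,(90,240),.03,s),"timer")
from bench import *
c=camera("scene"); crop(c,130,150,240,180,3.3,"pics/s5.png")
E
```

```text
topA 0.145 [0.3578 0.2506 0.145 ]
topB 0.145 [0.4162 0.2068 0.145 ]
topA 0.1 [0.329  0.2704 0.1   ]
topB 0.1 [0.3959 0.2203 0.1   ]
s1 0.12 [0.3848 0.2474 0.12  ]
s2 0.03 [0.3781 0.2526 0.03  ]
sock w5 [array([0.3733, 0.2575]), array([0.3899, 0.2483]), array([0.4065, 0.2391]), array([0.419 , 0.2321])]
yellow w5 [array([0.2081, 0.2601]), array([0.2539, 0.2465]), array([0.2844, 0.2375]), array([0.3149, 0.2284])]
[0.4554 0.4303 0.03  ] timer
```

View pics/s5.png

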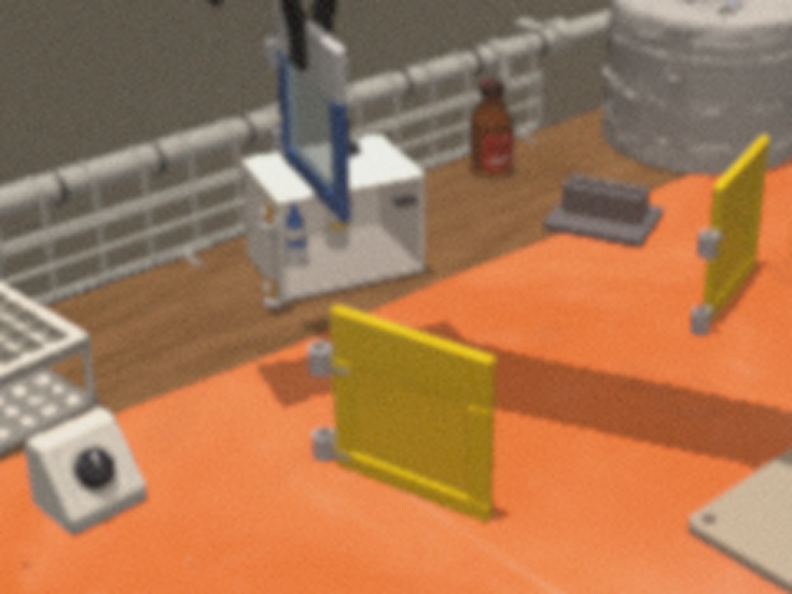

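```bash
python3 - <<'E'
from bench import *
from h import *
s=read_state(); print(s["ee_pos"],shift(s,(.4718,.1834,.221),-.290))
E
```

```text
[0.47433449 0.18016735 0.35858535] (array([-0.00340075, -0.00231812,  0.13758512]), array([-0.0003636 , -0.0003226 , -0.00141573]))
```

Call:
arm_command([
  [0,[-0.0034,-0.0023,0.015],[0,0,-0.0014]],
  [0,[-0.0034,-0.0023,0.035],[0,0,-0.0014]],
  [0,[-0.0034,-0.0023,0.06],[0,0,-0.0014]],
  [0,[-0.0034,-0.0023,0.085],[0,0,-0.0014]],
  [0,[-0.0034,-0.0023,0.105],[0,0,-0.0014]],
  [0,[-0.0034,-0.0023,0.125],[0,0,-0.0014]],
  [0,[-0.0034,-0.0023,0.137],[0,0,-0.0014]],
  [0,[-0.0034,-0.0023,0.137],[0,0,-0.0014]],
  [0,[-0.0034,-0.0023,0.137],[0,0,-0.0014]],
  [0,[-0.0034,-0.0023,0.137],[0,0,-0.0014]],
])

```text
time: 9.38
ee_pos: [0.472, 0.1845, 0.2224]
eef_rot: [0.99, -0.144, 0.001, -0.001]
ft_force: [-0.0, -0.3, -0.7]
width: 0.0096
```

```bash
python3 - <<'E'
from bench import *
from h import *
s=read_state(); print(s["ee_pos"],s["joint_positions"],s["ft_force"],shift(s,(.5101,.1720,.221),-.290))
w=camera("wrist"); cv2.imwrite("pics/w6.png",w["pixels"][:,:,::-1])
import pickle; pickle.dump((s,w),open("w6.pkl","wb"))
crop(w,190,0,240,180,3.3,"pics/w6c.png")
c=camera("scene"); crop(c,170,150,120,90,6,"pics/s6.png")
E
```

```text
[0.47202878 0.18451207 0.22239552] [-0.82817675  0.12035557  0.39372122  1.88060677 -0.05073893  1.14867259
 -2.27599479] [-0.0112576  -0.31218496 -0.68390346] (array([0.04005668, 0.00114852, 0.00143565]), array([-0.00119448, -0.00103531,  0.00109251]))
```

View pics/w6c.png

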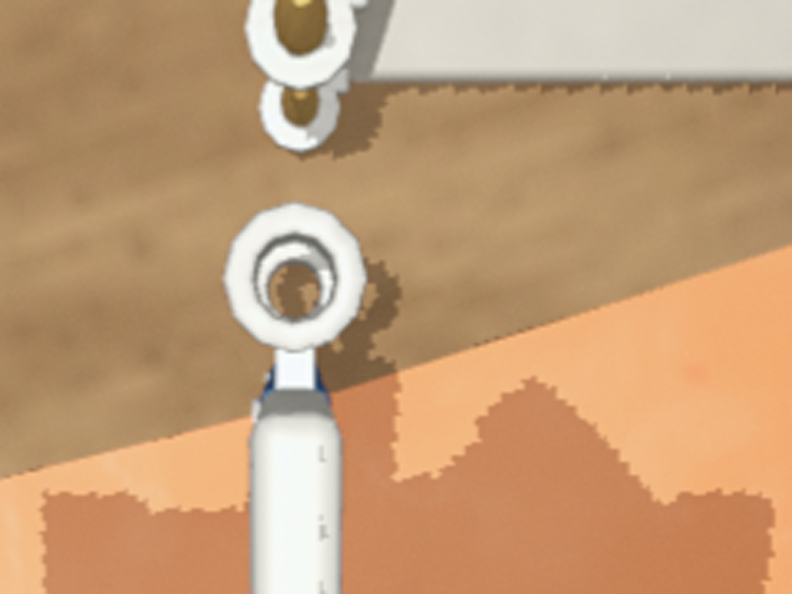

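View pics/s6.png

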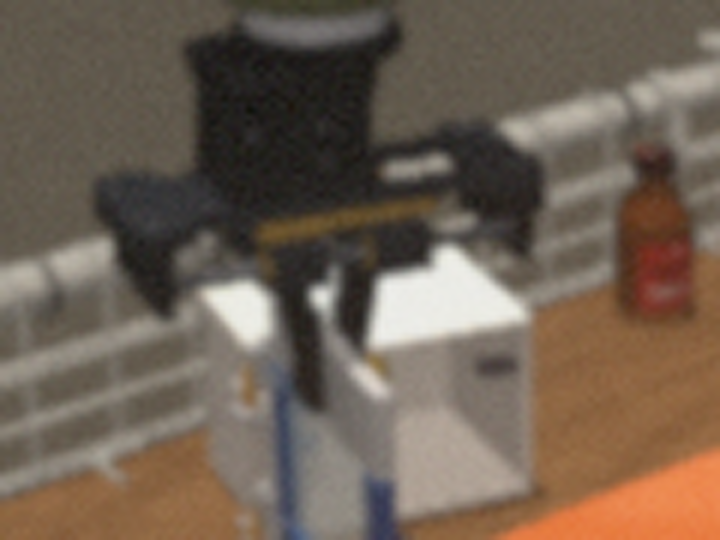

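```bash
python3 - <<'E'
from h import *
import pickle
np.set_printoptions(precision=4,suppress=True)
s,w=pickle.load(open("w6.pkl","rb"))
F=lambda x,y:(190+x/3.3,y/3.3)
Mt=R.from_quat(s["eef_rot"]).as_matrix(); T=lambda p:Mt.T@(p-s["ee_pos"])
for n,p,z in(("upcollar",F(301,30),.094),("locollar",F(300,112),.014),("sock top",F(296,278),s["ee_pos"][2]-.075),("sock lower hole",F(294,290),s["ee_pos"][2]-.177)):
    x=onz(w,p,z,s);print(n,x,T(x))
E
```

```text
upcollar [0.5922 0.1492 0.094 ] [ 0.1252 -0.0002  0.1285]
locollar [0.5916 0.1493 0.014 ] [ 0.1244 -0.      0.2085]
sock top [0.5543 0.1614 0.1474] [ 0.0854 -0.0011  0.0751]
sock lower hole [0.5546 0.1616 0.0454] [ 0.0855 -0.0014  0.1771]
```

Call:
arm_command([
  [0,[0.006,0.0011,0],[0,0,0]],
  [0,[0.014,0.0011,0],[0,0,0]],
  [0,[0.022,0.0011,0],[0,0,0]],
  [0,[0.03,0.0011,0],[0,0,0]],
  [0,[0.036,0.0011,0],[0,0,0]],
  [0,[0.0395,0.0011,0],[0,0,0]],
  [0,[0.0395,0.0011,0],[0,0,0]],
  [0,[0.0395,0.0011,0],[0,0,0]],
  [0,[0.0395,0.0011,0],[0,0,0]],
  [0,[0.0395,0.0011,0],[0,0,0]],
])

```text
time: 10.32
ee_pos: [0.5087, 0.1726, 0.2212]
eef_rot: [0.99, -0.143, -0.0, -0.0]
ft_force: [0.1, -0.1, -1.6]
width: 0.0094
```

```bash
python3 - <<'E'
from bench import *
from h import *
s=read_state(); print(s["ee_pos"],s["ft_force"],s["eef_rot"],shift(s,(.5101,.1720,.221),-.290))
w=camera("wrist")
import pickle; pickle.dump((s,w),open("w7.pkl","wb"))
crop(w,190,0,200,150,4,"pics/w7c.png")
E
```

```text
[0.50872491 0.17262293 0.2212217 ] [ 0.08776873 -0.05496744 -1.62226586] [ 9.89654911e-01 -1.43468247e-01 -1.01500715e-04 -9.14062562e-05] (array([0.00149542, 0.00020683, 0.00022133]), array([-0.00015156,  0.00022729,  0.00206993]))
```

View pics/w7c.png

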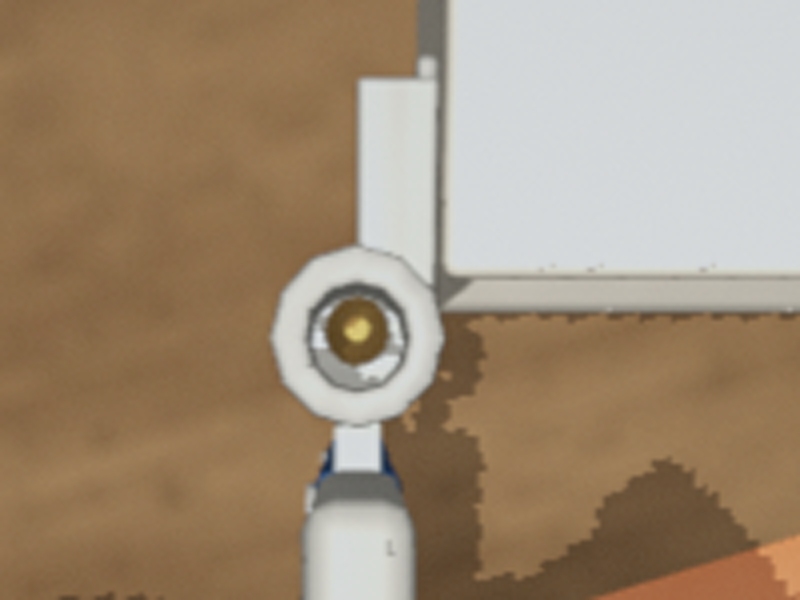

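```bash
python3 - <<'E'
from h import *
import pickle
np.set_printoptions(precision=4,suppress=True)
s,w=pickle.load(open("w7.pkl","rb"))
F=lambda x,y:(190+x/4,y/4)
Mt=R.from_quat(s["eef_rot"]).as_matrix(); T=lambda p:Mt.T@(p-s["ee_pos"])
z=s["ee_pos"][2]
for n,p,zz in(("tip",F(357,328),.116),("base",F(357,333),.105),("ring",F(357,336),z-.075),("hole bottom?",F(357,342),z-.097)):
    x=onz(w,p,zz,s);print(n,x,T(x))
E
```

```text
tip [0.5927 0.1491 0.116 ] [ 0.0872 -0.0013  0.1052]
base [0.5924 0.1492 0.105 ] [ 0.0869 -0.0013  0.1162]
ring [0.5911 0.1497 0.1462] [ 0.0855 -0.0013  0.075 ]
hole bottom? [0.5909 0.1497 0.1242] [ 0.0854 -0.0013  0.097 ]
```

Call:
arm_command([
  [0,[0.0015,0,0],[0,0,0]],
  [0,[0.0015,0,0.003],[0,0,0]],
  [0,[0.0015,0,0.006],[0,0,0]],
  [0,[0.0015,0,0.009],[0,0,0]],
  [0,[0.0015,0,0.012],[0,0,0]],
  [0,[0.0015,0,0.015],[0,0,0]],
  [0,[0.0015,0,0.018],[0,0,0]],
  [0,[0.0015,0,0.02],[0,0,0]],
  [0,[0.0015,0,0.02],[0,0,0]],
  [0,[0.0015,0,0.02],[0,0,0]],
])

```text
time: 11.2
ee_pos: [0.5104, 0.1719, 0.2012]
eef_rot: [0.99, -0.144, -0.0, 0.0]
ft_force: [-0.6, 0.4, -0.9]
width: 0.0098
```

```bash
python3 - <<'E'
from bench import *
from h import *
s=read_state(); print(s["ee_pos"],s["ft_force"],s["torque"],shift(s,(.5101,.1720,.191),-.290))
w=camera("wrist")
import pickle; pickle.dump((s,w),open("w8.pkl","wb"))
crop(w,190,0,200,150,4,"pics/w8c.png")
E
```

```text
[0.51040521 0.17194751 0.20115297] [-0.58210318  0.38624008 -0.91054268] [-0.01803985  0.15364859  0.01096986] (array([-3.06493906e-04,  3.54810730e-05,  1.01530043e-02]), array([9.80996798e-05, 1.02694970e-04, 1.63282656e-03]))
```

View pics/w8c.png

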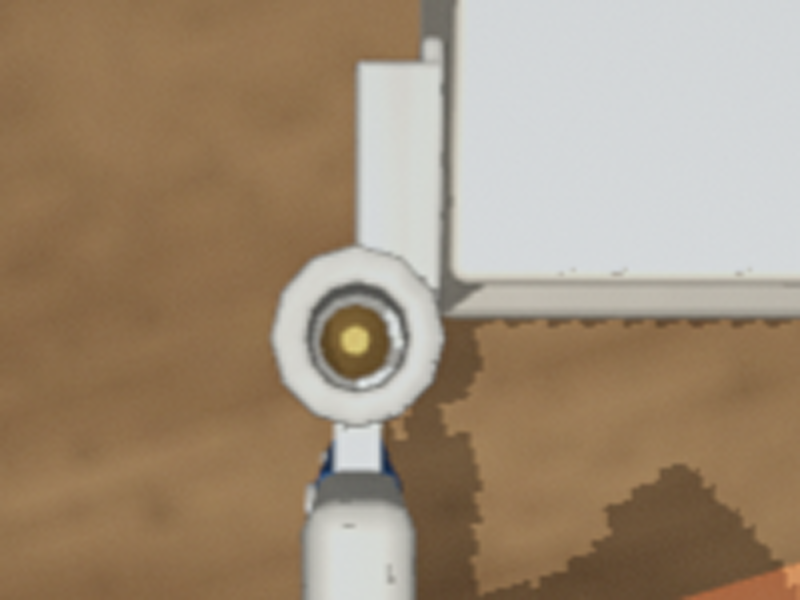

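Call:
arm_command([
  [0,[0,0,0.002],[0,0,0]],
  [0,[0,0,0.004],[0,0,0]],
  [0,[0,0,0.006],[0,0,0]],
  [0,[0,0,0.008],[0,0,0]],
  [0,[0,0,0.009],[0,0,0]],
  [0,[0,0,0.01],[0,0,0]],
  [0,[0,0,0.0105],[0,0,0]],
  [0,[0,0,0.0105],[0,0,0]],
  [0,[0,0,0.0105],[0,0,0]],
  [0,[0,0,0.0105],[0,0,0]],
])

```text
time: 12.08
ee_pos: [0.5105, 0.172, 0.1909]
eef_rot: [0.99, -0.144, 0.0, -0.0]
ft_force: [-2.5, 0.2, 2.2]
width: 0.0101
```

```bash
python3 - <<'E'
from bench import *
from h import *
s=read_state(); print(s["ee_pos"],s["ft_force"],s["torque"],s["joint_positions"])
w=camera("wrist")
import pickle; pickle.dump((s,w),open("w9.pkl","wb"))
crop(w,190,0,200,150,4,"pics/w9c.png")
c=camera("scene"); crop(c,170,150,120,90,6,"pics/s9.png")
E
```

```text
[0.51049438 0.17203525 0.19094488] [-2.46818099  0.15367787  2.19986373] [-0.08822537  0.34578798  0.00071794] [-0.77478326  0.23040622  0.41481774  1.83624146 -0.10386752  1.0957368
 -2.18122108]
```

View pics/w9c.png

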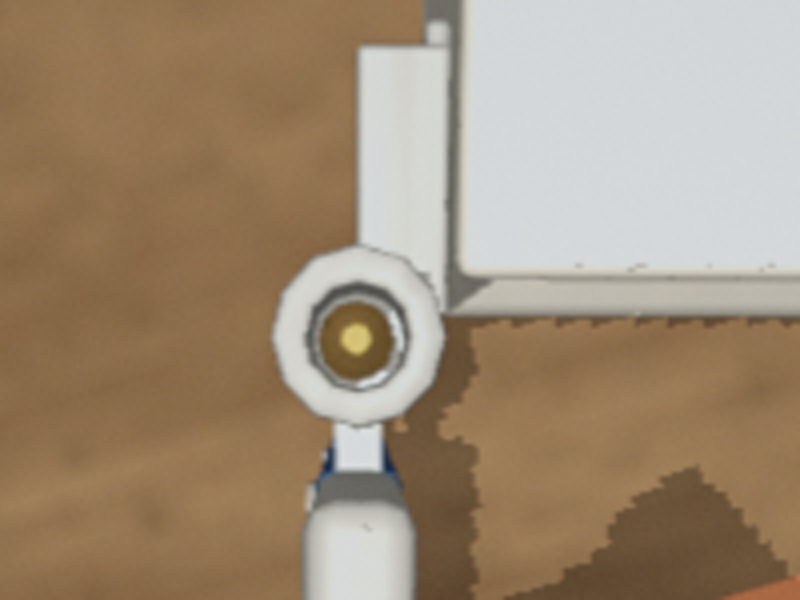

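View pics/s9.png

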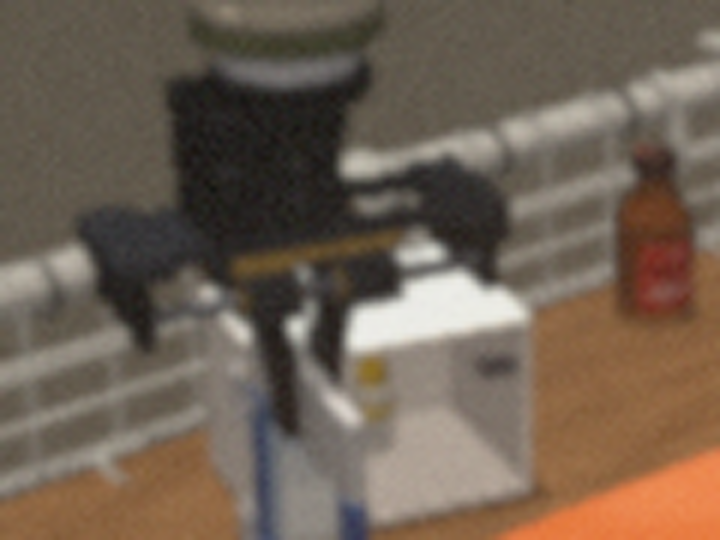

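```bash
python3 - <<'E'
import numpy as np
h=np.array([.0857,-.0013])
for f in np.arange(1,11)*.0785:
    p=-f;c,s=np.cos(p),np.sin(p)
    d=h-np.array([[c,-s],[s,c]])@h; print([0,[round(d[0],4),round(d[1],4),0],[0,0,round(p,4)]],end=", ")
E
```

```text
[0, [np.float64(0.0004), np.float64(0.0067), 0], [0, 0, np.float64(-0.0785)]], [0, [np.float64(0.0013), np.float64(0.0134), 0], [0, 0, np.float64(-0.157)]], [0, [np.float64(0.0027), np.float64(0.02), 0], [0, 0, np.float64(-0.2355)]], [0, [np.float64(0.0046), np.float64(0.0264), 0], [0, 0, np.float64(-0.314)]], [0, [np.float64(0.007), np.float64(0.0327), 0], [0, 0, np.float64(-0.3925)]], [0, [np.float64(0.0099), np.float64(0.0387), 0], [0, 0, np.float64(-0.471)]], [0, [np.float64(0.0133), np.float64(0.0446), 0], [0, 0, np.float64(-0.5495)]], [0, [np.float64(0.0171), np.float64(0.0501), 0], [0, 0, np.float64(-0.628)]], [0, [np.float64(0.0214), np.float64(0.0553), 0], [0, 0, np.float64(-0.7065)]], [0, [np.float64(0.026), np.float64(0.0602), 0], [0, 0, np.float64(-0.785)]],
```

Call:
arm_command([
  [0,[0,0,0],[0,0,0]],
  [0,[0.0013,0.0134,0],[0,0,-0.157]],
  [0,[0.0027,0.02,0],[0,0,-0.2355]],
  [0,[0.0046,0.0264,0],[0,0,-0.314]],
  [0,[0.007,0.0327,0],[0,0,-0.3925]],
  [0,[0.0099,0.0387,0],[0,0,-0.471]],
  [0,[0.0133,0.0446,0],[0,0,-0.5495]],
  [0,[0.0171,0.0501,0],[0,0,-0.628]],
  [0,[0.0214,0.0553,0],[0,0,-0.7065]],
  [0,[0.026,0.0602,0],[0,0,-0.785]],
], squeeze=5)

```text
time: 13.02
ee_pos: [0.5182, 0.1066, 0.1906]
eef_rot: [0.969, 0.248, -0.0, -0.0]
ft_force: [0.4, 0.0, -0.6]
width: 0.0103
```

```bash
python3 - <<'E'
from bench import *
from h import *
camera("side");camera("side")
s=read_state(); M=R.from_quat(s["eef_rot"]).as_matrix();print(s["ee_pos"],s["ft_force"],s["torque"],s["joint_positions"],s["width"],"yaw",np.arctan2(M[1,0],M[0,0]),"hinge in tool",M.T@(np.array([.5926,.1488,.1])-s["ee_pos"]))
w=camera("wrist");crop(w,160,0,300,270,2.2,"pics/w10.png")
E
```

```text
[0.51840024 0.10588113 0.1905923 ] [-1.22278574 -0.97043096  1.19906654] [-0.0806389   0.63786368  0.10634712] [-0.61819217  0.2073255   0.37043781  1.85837439 -0.08390497  1.09128722
 -1.29031225] 0.009890010927946556 yaw 0.49668635045713017 hinge in tool [ 0.08571079 -0.00238473  0.09056805]
```

View pics/w10.png

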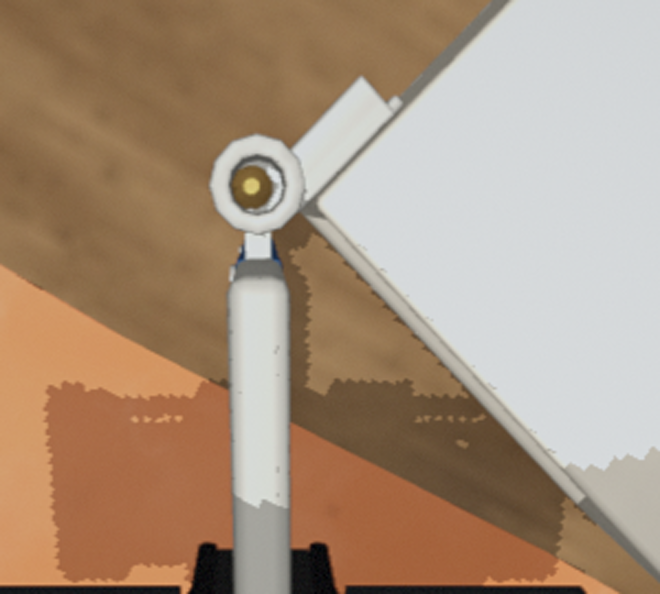

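Call:
arm_command([
  [0,[0.0003,0.0063,0],[0,0,-0.0785]],
  [0,[0.0011,0.0129,0],[0,0,-0.157]],
  [0,[0.0024,0.0195,0],[0,0,-0.2355]],
  [0,[0.0042,0.0259,0],[0,0,-0.314]],
  [0,[0.0066,0.0322,0],[0,0,-0.3925]],
  [0,[0.0094,0.0382,0],[0,0,-0.471]],
  [0,[0.0127,0.044,0],[0,0,-0.5495]],
  [0,[0.0165,0.0495,0],[0,0,-0.628]],
  [0,[0.0207,0.0546,0],[0,0,-0.7065]],
  [0,[0.0253,0.0595,0],[0,0,-0.785]],
])

```text
time: 14.0
ee_pos: [0.5688, 0.0669, 0.1906]
eef_rot: [0.801, 0.598, -0.0, -0.0]
ft_force: [-1.5, -1.3, 0.4]
width: 0.0101
```

```bash
python3 - <<'E'
from bench import *
from h import *
camera("side");camera("side")
s=read_state(); M=R.from_quat(s["eef_rot"]).as_matrix();print(s["ee_pos"],s["ft_force"],s["torque"],s["joint_positions"],s["width"],"yaw",np.arctan2(M[1,0],M[0,0]),"hinge in tool",M.T@(np.array([.5926,.1488,.1])-s["ee_pos"]))
w=camera("wrist");crop(w,160,0,300,270,2.2,"pics/w11.png")
c=camera("scene"); crop(c,170,150,120,90,6,"pics/s11.png")
E
```

```text
[0.56889166 0.06674028 0.19044993] [-0.70939027 -1.30203046 -0.42175007] [-0.24878986  0.32411197  0.039371  ] [-0.45387706  0.29983549  0.30496029  1.74301501 -0.09888628  1.11457257
 -0.40826412] 0.010021468566149837 yaw 1.280525005668787 hinge in tool [ 0.08544928 -0.00070589  0.09041568]
```

View pics/w11.png

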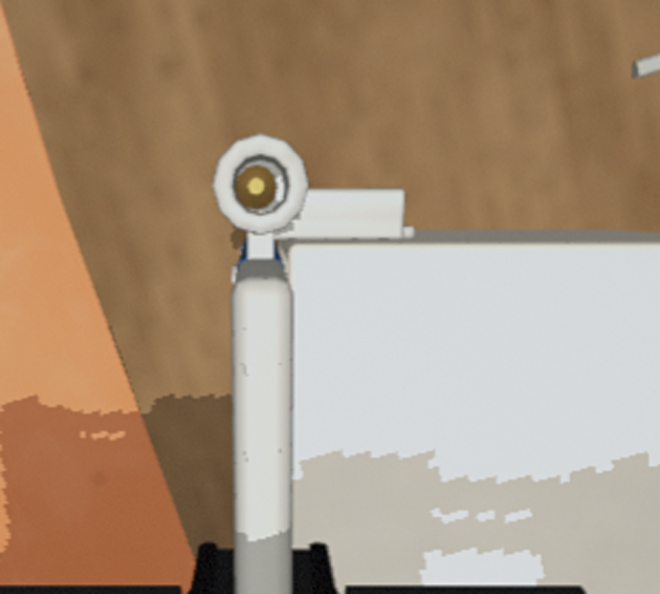

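View pics/s11.png

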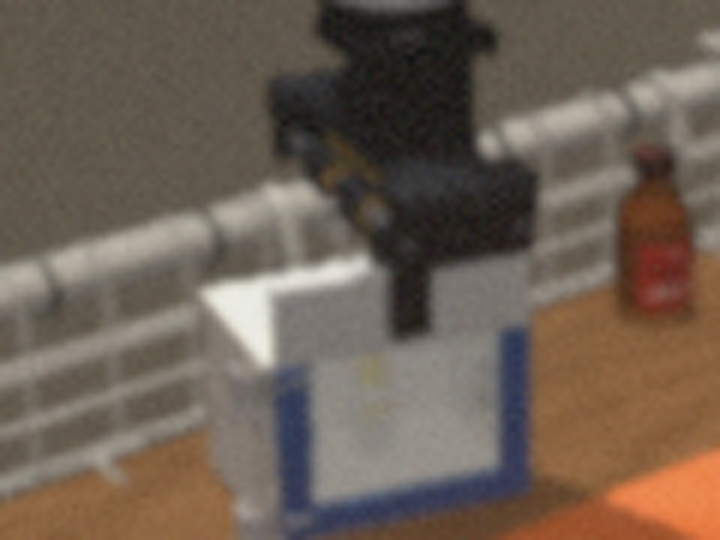

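Call:
arm_command([
  [50,[0,0,0],[0,0,0]],
  [50,[0,0,0],[0,0,0]],
  [50,[0,0,0],[0,0,0]],
  [50,[0,0,0],[0,0,0]],
  [50,[0,0,0],[0,0,0]],
  [50,[0,0,0],[0,0,0]],
  [50,[0,0,0],[0,0,0]],
  [50,[0,0,0],[0,0,0]],
  [50,[0,0,0],[0,0,0]],
  [50,[0,0,0],[0,0,0]],
])

```text
time: 15.03
ee_pos: [0.5688, 0.0666, 0.1907]
eef_rot: [0.802, 0.598, 0.0, -0.0]
ft_force: [0.6, 0.6, -0.1]
width: 0.0431
```

```bash
python3 - <<'E'
from bench import *
from h import *
s=read_state(); print(s["ee_pos"],s["ft_force"],s["width"])
w=camera("wrist");crop(w,160,0,400,300,2,"pics/w12.png")
E
```

```text
[0.56883999 0.06661824 0.1907288 ] [ 0.6036645   0.61219359 -0.08108094] 0.04306332412291871
```

View pics/w12.png

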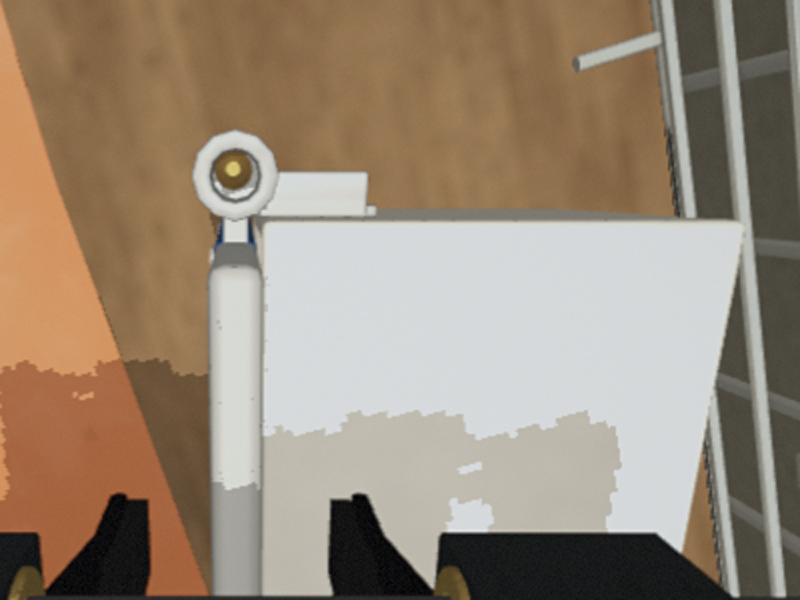

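Released, door flush with the cabinet front. Lift straight up.

Call:
arm_command([
  [50,[0,0,-0.01],[0,0,0]],
  [50,[0,0,-0.03],[0,0,0]],
  [50,[0,0,-0.055],[0,0,0]],
  [50,[0,0,-0.08],[0,0,0]],
  [50,[0,0,-0.105],[0,0,0]],
  [50,[0,0,-0.13],[0,0,0]],
  [50,[0,0,-0.15],[0,0,0]],
  [50,[0,0,-0.16],[0,0,0]],
  [50,[0,0,-0.16],[0,0,0]],
  [50,[0,0,-0.16],[0,0,0]],
])

```text
time: 15.92
ee_pos: [0.5688, 0.0666, 0.3505]
eef_rot: [0.802, 0.598, 0.0, -0.0]
ft_force: [-0.3, 0.1, -1.4]
width: 0.0436
```

```bash
python3 - <<'E'
from bench import *
from h import *
np.set_printoptions(precision=4,suppress=True)
s=read_state(); print(s["ee_pos"],s["ft_force"])
w=camera("wrist");cv2.imwrite("pics/w13.png",w["pixels"][:,:,::-1])
c=camera("scene"); crop(c,130,140,200,140,4,"pics/s13.png")
d=camera("side"); crop(d,260,150,110,120,5,"pics/d13.png")
import pickle; pickle.dump((s,w),open("w13.pkl","wb"))
E
```

```text
[0.5688 0.0666 0.3505] [-0.3417  0.1417 -1.3635]
```

View pics/w13.png

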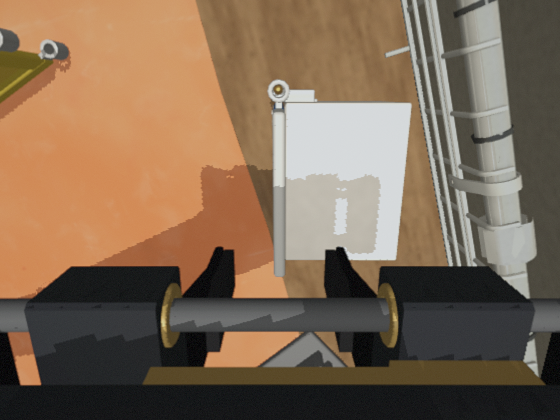

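View pics/s13.png

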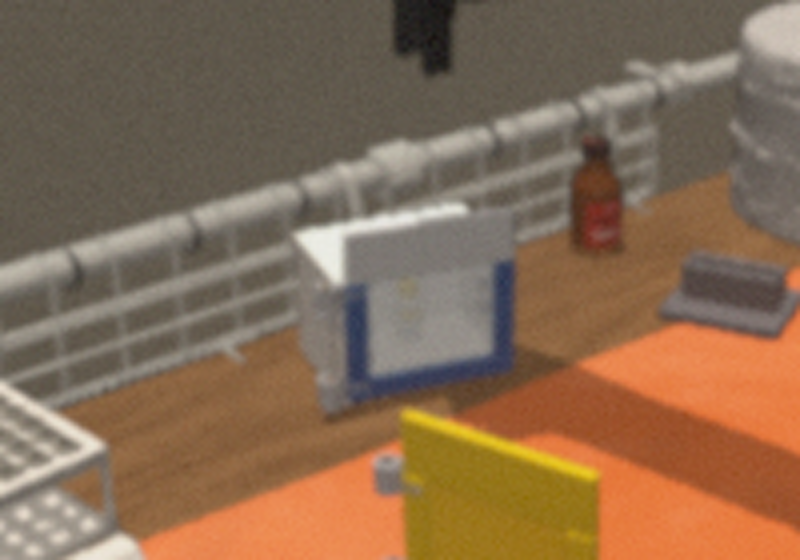

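View pics/d13.png

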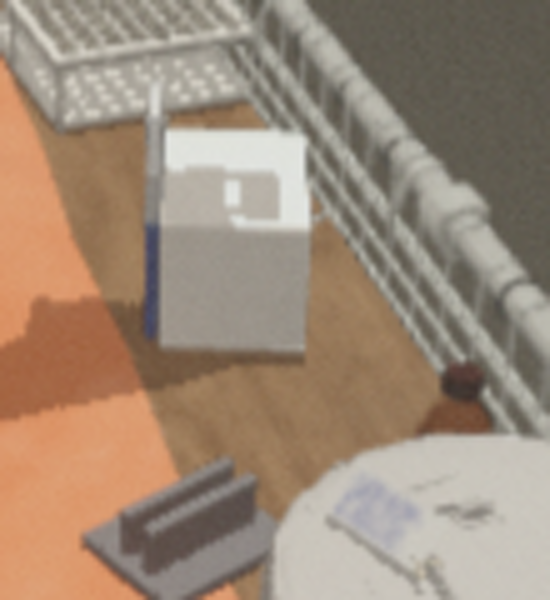

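```bash
python3 - <<'E'
from bench import *
from h import *
import pickle
s,w=pickle.load(open("w13.pkl","rb"))
f=onz(w,(279.5,275.5),.157,s)[:2]; print("free",f,"expected",[.5926-.156*.286,.1488-.156*.958],"err",np.linalg.norm(f-[.5926-.156*.286,.1488-.156*.958]))
c=camera("scene"); print("timer",onz(c,(160,303),0)); crop(c,130,140,200,200,3,"pics/s14.png")
E
```

```text
free [0.55042979 0.00123996] expected [0.547984, -0.0006480000000000097] err 0.0030897084324766895
timer [0.43454203 0.42335584 0.        ]
```

View pics/s14.png

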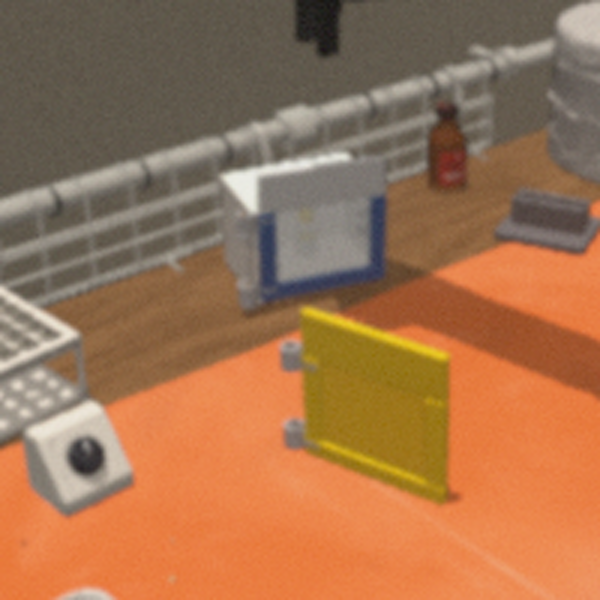

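```bash
python3 -c "
from bench import *
print(close_job())"
```

```text
the job is handed in; nothing more can be done
None
```

The door is back on its hinges, swung shut and released, and the job was handed in at about 16 s. No verdict was reported.

I gripped the door by its lip, lifted it out of the stand and brought it in from the front, open at about 90°. I lowered it onto both pintles, swung it shut about the hinge axis and withdrew straight up.

What the last checks showed:
- **Seating:** with the door still open, the upward force showed it resting on the collars at the seated height. The upper pintle was visible centred in its socket. I only saw the upper one; the lower pintle is inferred from the door's height and the vertical axis.
- **Shut:** the free edge measured about 3 mm from its place (limit 12 mm), and the leaf was flush with the cabinet front.
- **Gripper:** it was open and about 16 cm above its grip height, touching nothing.
- **Other items:** the timer and bottle looked unmoved in the scene picture. The yellow vial is visible through the pane and upright. The blue vial could not be seen behind the shut door, so I did not check it at the end; no contact was felt during the swing.

No check failed. The early scene and side estimates of the cabinet corners differed by about 1 cm, so I used the wrist camera measurements instead.

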